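# Find the dummy cell packed among the live ones

## Robot

A 6-joint arm with a two-finger parallel gripper is mounted at the origin on the work surface. World frame = base frame: x ahead of the robot, y to its left, z up, the work surface at z = 0. Lengths are in m, angles in degrees, forces in N, time in s.
With the tool pointing down it reaches from about 0.35 to 0.875 m from the base axis. Payload 4.2 kg.
Tool frame: the origin (TCP) lies at the very end of the fingers, on their centre line; the grasp point (between the pads) lies 19 mm behind it; z points along the fingers, y is the line along which they close (so a half turn about z gives the same grasp; the last joint's range is limited). The gripper opens to 87 mm and grips with 3 to 60 N. Pads are 19 mm wide; open, the fingers measure 117 mm over their backs; the gripper's body (75 mm by 190 mm) begins 51 mm behind the grasp point.
Start: joints at [88.843, 22.042, 0.453, 0, -68.411, -14.817], TCP at [0.172, 0.601, 0.223] pointing down, gripper open.
Joint ranges: [-179.83, 179.83], [-69.29, 118.12], [-61.27, 80.66], [-181.25, 117.63], [-171.15, -9.14], [-177.46, 177.46]. Speed limits (degrees/s): [159.86, 159.86, 180, 180, 180, 180].

## Interface

Orientations are given as a 3x3 rotation matrix whose columns are the frame's x, y, z axes.
In Python, from station import * gives the robot as it stands.
- The arm moves only by the shell command python3 -m pendant 'ROWS'. ROWS is JSON, a list of rows, each an object of numbers: "x", "y", "z": the shift along the world's x, y, z normalised to -1 to 1, where 1 is 250 mm; "rx", "ry", "rz": the turn, a rotation vector about the world's x, y, z normalised to -1 to 1, where 1 is 180 degrees; "claw": the opening, from 0 (shut) to 1 (fully open). A call has exactly 8 rows; each row is the pose to reach, as a shift and turn from the pose commanded when the call began, turning the shorter way round; what a row does not reach only later rows make up. A row lasts 1/8 s, in which the tool goes at most 62.5 mm and 10.7 degrees, less where a joint would pass 70% of its speed; a pose out of reach is approached as far as the arm can. A call with a number of a shift or a turn outside -1 to 1 is refused whole. A call with a gripper value outside its range is refused whole. The fingers move at their own pace and stop on an object; the grip force is fixed at half the most. Time passes only in rows, so rows that repeat a pose let the fingers close, or fill a call up. It gives the time, the measured TCP pose, the force, the opening and the grip force at its end, in the units of the state.
- sense(): the state, without advancing time (a new reading comes with each control period).
- capture(name): name is "scene" or "top" or "wrist"; returns a dict with "color" (480x640x3 uint8, red, green, blue), "mtx" (3x3 intrinsics, pixels), "world_to_cam" (4x4, takes a point from world to camera coordinates). Camera axes: x right, y up, looking along -z (the intrinsics and any distortion apply to the point x, -y, -z); pixel columns grow to the right and rows downward; lengths in m; the calibration is good to about 2 mm. A picture is of the moment at which its call begins. There is no depth.
- finish_job(): hands the job in; it is judged then, once.
Trained networks look in a picture, given as the dict that the camera call returned (one of the last four; its "shot" number tells which), for a name from the list of things; names that differ only in an ending like _2 or _b are one class to them, and where a whole thing is asked for, a point or a joint stands for the part that bears it (a point fixed in the world has none). Each returns a list of dicts, best first, with "conf" (0 to 1); they miss things now and then, are a little off and sometimes report something else, mostly with a low value. They report only what shows in the picture. A call takes as long as a camera call. They do not tell look-alikes from the thing itself.
- search_frame(picture, label): "centre" ([column, row] in pixels, amid what is visible of it).
- regions_of(picture, label): "region" (480x640 bool, what is visible of it) and "centre" ([column, row] in pixels, amid what is visible of it).
The state is a dict: "time_s": time; "joints": joint angles; "joint_velocities": joint speeds; "effort": joint torques, N m; "tcp_pos": TCP position; "ee_rot": TCP orientation; "wrist_force": force on the tool from outside, world axes, zero at the start; "moment": the same for the moment, N m; "gripper_width": opening from 0.0 (shut) to 1.0 (fully open); "gripper_force": force on a finger pad.
Only numpy, scipy, OpenCV 4.12 (cv2) and the standard library are available. Lean on these libraries where they do the work, as an engineer would, in place of code of your own. Each camera call takes 0.05 s, during which the arm holds its last target. There are 200 camera calls.

## Task

Open the cell case and check it against the layout cards on its front sill: the yellow side must hold only live cells, but one dummy cell, which has the same blue sleeve and only about a third of a live cell's weight, has been packed there by mistake. Find it by feeling the weight of the cells, put it in the red reject tray, leave all the other cells standing in their own trays, close the lid fully and let go. Leave the other things on the bench where they are.

Things in the scene. Friction and masses are not known exactly. Their poses are not given: they have to be found in the camera images.
- case_hinge (a point): Middle of the hinge line along the top of the far long wall of a black case fixed to the bench; axes: x from the front (robot side) to the hinge, y along the hinge, z up. Case 156 (x) x 312 (y) mm outside, walls 84 mm high, 6 mm thick, far wall's outer face at the hinge line. A sill along the front wall, 26 mm high and 34 mm deep, carries two layout cards.
- lid (a joint): Lid angle: 0 closed flat on the case; grows as the front edge swings up and away from the robot, to a stop at 1.75 (upright at 1.57). Starts closed or ajar by up to 0.12. The hinge is stiff: the lid stays where it is left and takes up to about 6 N at the handle to move. Clear-windowed lid, 160 mm deep, 318 mm wide, 10 mm thick.
- lid_handle (a point): Middle of the lid's round steel bar handle: 10 mm thick, 116 mm long, parallel to the hinge, its axis 42 mm above the lid's upper face; 136 mm before the hinge and 52 mm above it when closed. Axes as the lid's (the case's when closed). Held across from above, the bar turns between the fingers, so the lid can be swung without tilting the gripper.
- tray_live: Black tray in the left or right half of the case (varies), with 2 x 2 pockets, YELLOW strips and, before it on the sill, a YELLOW card with four solid dots: only live cells belong here. Now 3 live cells and 1 dummy stand in it, in any order. 136 (x) x 132 (y) x 33 mm, fixed; origin at the centre of its underside, 6 mm above the bench; axes as the case's.
- tray_dummy: The like tray in the other half, with WHITE strips and a WHITE layout card with four rings: dummy cells belong here. It holds 4 dummies and is in order. Origin and axes as for the other tray.
- live_pocket1 (a point): Centre, half-way up, of the cell standing in the front, +y pocket of the yellow tray (fixed to the tray). All cells look alike: blue upright cylinders, 32 mm diameter, 70 mm tall, tops 37 mm above the tray's top and 5 mm below the case's rim.
- live_pocket2 (a point): Centre, half-way up, of the cell standing in the front, -y pocket of the yellow tray (fixed to the tray). A live cell weighs about 145 g (1.4 N), a dummy about 45 g (0.45 N).
- live_pocket3 (a point): Centre, half-way up, of the cell standing in the far, +y pocket of the yellow tray (fixed to the tray). Pockets are 36 mm square and 30 mm deep, 66 mm apart along y and 58 mm along x; cells stand loosely in them.
- live_pocket4 (a point): Centre, half-way up, of the cell standing in the far, -y pocket of the yellow tray (fixed to the tray). The outer cells' centres are 47 mm from the case's end wall.
- ng_tray: Open red reject tray on the bench, fixed and empty: 170 (x) x 130 (y) x 45 mm high, walls and floor 4 mm. Origin at the centre of its underside.
- wash_bottle: Bystander: white bottle with a blue cap, 64 mm diameter, 150 mm tall. Origin under its centre.
- tape_roll: Bystander: yellow roll of tape lying flat, 90 mm diameter, 24 mm high. Origin under its centre.
- screwdriver: Bystander: yellow-handled screwdriver lying behind the case.
- multimeter: Bystander: red and grey hand multimeter lying flat, 150 x 76 x 43 mm.
- carton: Bystander: pale carton, 100 x 180 x 85 mm. Origin under its centre.
- caliper: Bystander: steel and black caliper lying flat, 200 mm long.
There are look-alikes about, which are no part of the job. Leave any turquoise look-alike of the ng_tray alone.

How it is judged:
By the outcome, as a careful person would: the job done as asked, in the order asked, and still so for the second after the job is handed in, with the robot touching nothing.
It also fails if it takes over 72 s, if anything falls off the work surface, if the arm or the gripper's body presses on something with over 40 N, if the wrist force passes 120 N, or if a joint passes its speed limit or range.

## Working session

There is one attempt and no reset: what is moved stays moved. The work goes in short steps, Python scripts to look and compute and a shell command to move; the robot and the scene stay as the last step left them, time stands still between calls to the robot, and variables do not carry over. Pictures are saved under pics/ and viewed, at most 10 in all, crops included, and the job is handed in when it is done.

```bash
mkdir -p pics; ls; python3 - <<'E'
from station import *
import cv2,numpy as np
s=sense();print(s['time_s'],s['tcp_pos'],np.round(s['ee_rot'],3).tolist(),s['wrist_force'],s['gripper_width'])
for n in ("scene","top"):
    p=capture(n);cv2.imwrite(f'pics/{n}0.png',p['color'][:,:,::-1])
    print(n,p['mtx'].tolist() if hasattr(p['mtx'],'tolist') else p['mtx'],np.round(p['world_to_cam'],4).tolist(),[k for k in p])
    for l in ("tray_live","tray_dummy","ng_tray","lid","lid_handle","live_pocket1","carton"):
        print(l,[(np.round(d['centre']).tolist(),round(d['conf'],2)) for d in search_frame(p,l)[:5]])
E
```

```text
pics
0.0 [0.17183091 0.60028282 0.22146797] [[0.961, -0.275, -0.001], [-0.275, -0.961, -0.002], [0.0, 0.002, -1.0]] [-0.06681814  0.19283955  0.19712836] 0.9967377799511083
scene [[489.49825470089195, 0.0, 319.938143704771], [0.0, 489.49825470089195, 237.51208752629188], [0.0, 0.0, 1.0]] [[-0.1982, 0.9801, 0.0091, 0.1054], [-0.8288, -0.1726, 0.5322, 0.3212], [0.5232, 0.098, 0.8465, -1.5878], [0.0, 0.0, 0.0, 1.0]] ['color', 'mtx', 'world_to_cam', 'shot']
tray_live [([480.0, 356.0], 0.4)]
tray_dummy []
ng_tray [([230.0, 161.0], 0.87), ([217.0, 240.0], 0.71)]
lid [([329.0, 257.0], 0.69)]
lid_handle [([328.0, 260.0], 0.64), ([195.0, 315.0], 0.43)]
live_pocket1 []
carton [([480.0, 358.0], 0.78)]
top [[602.0005613826719, 0.0, 328.4321597894982], [0.0, 602.0005613826719, 239.45960534003868], [0.0, 0.0, 1.0]] [[0.0065, -1.0, -0.0066, -0.0118], [0.9954, 0.0058, 0.0955, -0.4739], [-0.0955, -0.0072, 0.9954, -1.524], [0.0, 0.0, 0.0, 1.0]] ['color', 'mtx', 'world_to_cam', 'shot']
tray_live [([338.0, 265.0], 0.75)]
tray_dummy [([289.0, 254.0], 0.79)]
ng_tray [([464.0, 353.0], 0.83), ([440.0, 237.0], 0.65), ([340.0, 266.0], 0.26)]
lid [([320.0, 220.0], 0.88)]
lid_handle [([319.0, 222.0], 0.95)]
live_pocket1 [([338.0, 267.0], 0.91)]
carton [([163.0, 163.0], 0.84), ([335.0, 262.0], 0.49)]
```

View pics/top0.png

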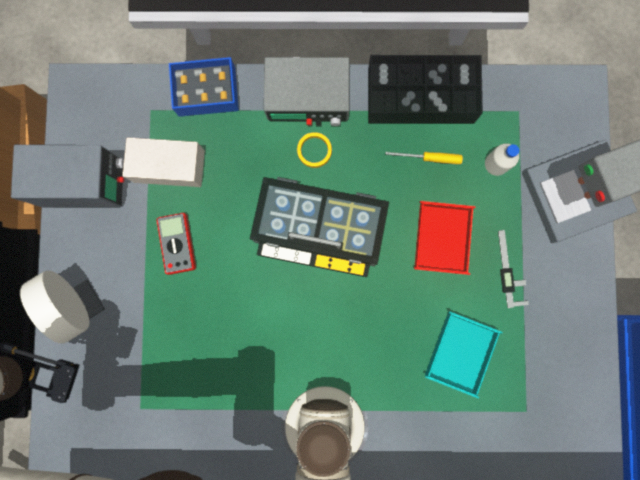

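View pics/scene0.png

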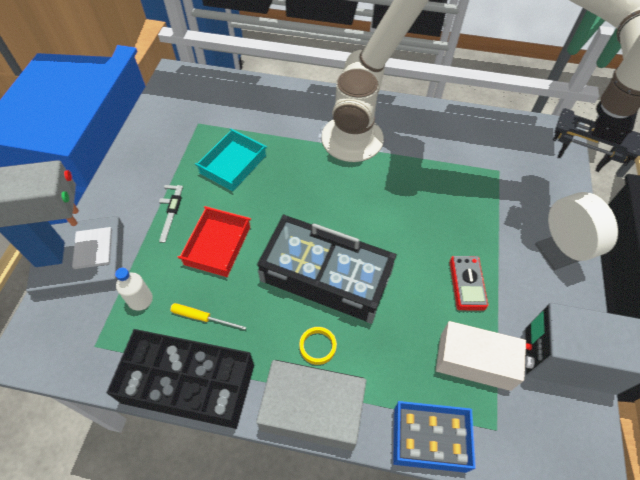

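Top view: case at about (320,222). Its yellow card (340,265) and yellow strips are on the right (−y) half, the white card is at (287,254). There are two candidates for ng_tray: the red one (445,237) and the turquoise one (463,352). The red one fits the description and the turquoise is the look-alike. I'll confirm with a crop while measuring the case.

```bash
cat > h.py <<'E'
from station import *
import cv2,numpy as np
def proj(p,X):
    X=np.atleast_2d(X);c=(p['world_to_cam']@np.c_[X,np.ones(len(X))].T)[:3]
    q=np.array(p['mtx'])@np.array([c[0],-c[1],-c[2]]);return (q[:2]/q[2]).T
def ray(p,uv):
    T=np.array(p['world_to_cam']);R=T[:3,:3];d=np.linalg.inv(p['mtx'])@[uv[0],uv[1],1]
    return -R.T@T[:3,3],R.T@np.array([d[0],-d[1],-d[2]])
def at(p,uv,z):
    o,d=ray(p,uv);return o+d*(z-o[2])/d[2]
def tri(a,ua,b,ub):
    o1,d1=ray(a,ua);o2,d2=ray(b,ub);t=np.linalg.lstsq(np.c_[d1,-d2],o2-o1,rcond=None)[0]
    return (o1+t[0]*d1+o2+t[1]*d2)/2, np.linalg.norm(o1+t[0]*d1-o2-t[1]*d2)
E
python3 - <<'E'
from h import *
t=capture("top");s=capture("scene")
def best(p,l):
    r=regions_of(p,l);return r
for l in ("lid","lid_handle"):
    a=best(t,l)[0];b=best(s,l)[0]
    print(l,a['centre'],b['centre'],tri(t,a['centre'],s,b['centre']))
    for p,r in ((t,a),(s,b)):
        pts=np.argwhere(r['region'])[:,::-1].astype(np.float32);bx=cv2.minAreaRect(pts);print(len(pts),np.round(cv2.boxPoints(bx),1).tolist())
# cards: white and yellow blobs in top
hsv=cv2.cvtColor(t['color'],cv2.COLOR_RGB2HSV)
for n,m in (("yel",cv2.inRange(hsv,(20,150,150),(35,255,255))),("wht",cv2.inRange(hsv,(0,0,215),(180,40,255))),("red",cv2.inRange(hsv,(0,180,120),(6,255,255)))):
    k,_,st,c=cv2.connectedComponentsWithStats(m)
    for i in range(1,k):
        if st[i,4]>150 and 230<c[i][0]<500: 
            lab=(_==i);pts=np.argwhere(lab)[:,::-1].astype(np.float32);bx=cv2.minAreaRect(pts)
            z=0.045 if n=="red" else 0.027
            print(n,st[i,4],c[i],[np.round(at(t,u,z)[:2],3).tolist() for u in cv2.boxPoints(bx)],at(t,bx[0],z))
cv2.imwrite('pics/c1.png',cv2.resize(t['color'][165:405,235:525],None,fx=2.6,fy=2.5,interpolation=cv2.INTER_CUBIC)[:,:,::-1])
E
```

```text
lid [319.3, 220.5] [328.4, 260.4] (array([0.51362597, 0.01531621, 0.09266668]), np.float64(0.0038923699687579863))
8330 [[249.10000610351562, 239.5], [261.6000061035156, 175.89999389648438], [389.3999938964844, 201.0], [376.8999938964844, 264.6000061035156]]
7198 [[256.0, 265.29998779296875], [277.1000061035156, 209.0], [395.70001220703125, 253.5], [374.6000061035156, 309.70001220703125]]
lid_handle [319.6, 222.7] [328.0, 257.8] (array([0.50792264, 0.01380315, 0.09554814]), np.float64(0.0025414453604214646))
8357 [[249.10000610351562, 239.39999389648438], [261.79998779296875, 175.8000030517578], [389.70001220703125, 201.3000030517578], [377.0, 265.0]]
7257 [[256.20001220703125, 264.6000061035156], [277.8999938964844, 208.5], [396.3999938964844, 254.3000030517578], [374.70001220703125, 310.3999938964844]]
yel 404 [314.07425743 149.16584158] [[0.752, 0.075], [0.752, -0.014], [0.665, -0.014], [0.664, 0.074]] [0.70820184 0.03014448 0.027     ]
yel 358 [442.88826816 157.45810056] [[0.681, -0.253], [0.706, -0.256], [0.697, -0.355], [0.672, -0.352]] [ 0.68898547 -0.30416654  0.027     ]
yel 541 [339.06284658 264.46025878] [[0.407, 0.027], [0.437, 0.021], [0.413, -0.103], [0.383, -0.097]] [ 0.40968469 -0.03784847  0.027     ]
wht 2949 [328.96405561  16.39810105] [[1.076, 0.526], [1.08, -0.532], [1.061, -0.531], [1.057, 0.526]] [ 1.06843684 -0.00388418  0.027     ]
wht 498 [286.30923695 253.90963855] [[0.434, 0.162], [0.462, 0.157], [0.438, 0.037], [0.411, 0.042]] [0.43629993 0.09947095 0.027     ]
wht 294 [295.03061224 411.4829932 ] [[0.012, 0.098], [0.093, 0.07], [0.083, 0.042], [0.002, 0.07]] [0.04729194 0.07007799 0.027     ]
wht 442 [356.62895928 427.60180995] [[0.069, -0.068], [0.069, -0.098], [-0.052, -0.098], [-0.053, -0.068]] [ 0.00784816 -0.08298157  0.027     ]
red 3558 [443.90472175 237.34879146] [[0.398, -0.227], [0.571, -0.244], [0.56, -0.379], [0.387, -0.36]] [ 0.47872313 -0.30237156  0.045     ]
```

View pics/c1.png

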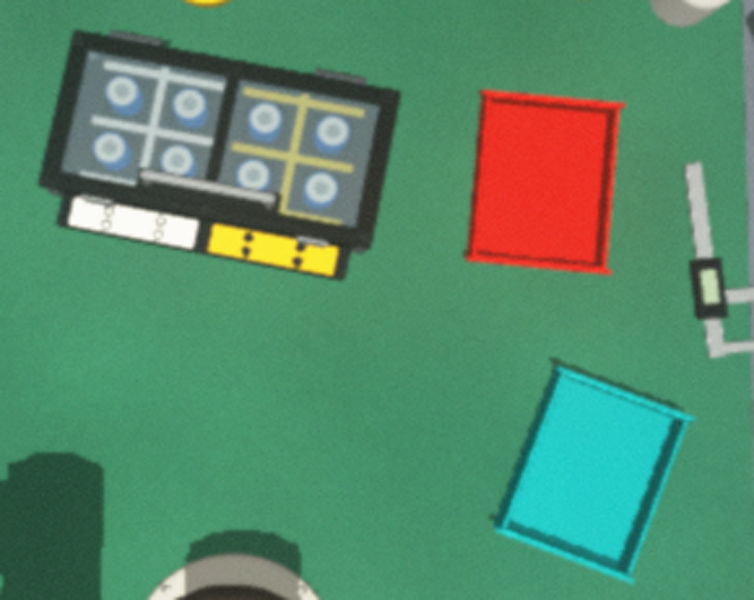

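The crop shows the yellow card with solid dots on the right half, and the plain red tray (540,180 in the crop), which is ng_tray. The turquoise tray (595,470) is to be left alone. I'll go above the handle next.

```bash
python3 -m pendant '[{"x":0.06,"y":-0.12,"z":0.04,"rz":-0.03,"claw":0.4},{"x":0.12,"y":-0.24,"z":0.08,"rz":-0.06,"claw":0.4},{"x":0.18,"y":-0.37,"z":0.12,"rz":-0.09,"claw":0.4},{"x":0.24,"y":-0.5,"z":0.16,"rz":-0.12,"claw":0.4},{"x":0.3,"y":-0.62,"z":0.2,"rz":-0.15,"claw":0.4},{"x":0.36,"y":-0.75,"z":0.24,"rz":-0.18,"claw":0.4},{"x":0.43,"y":-0.87,"z":0.28,"rz":-0.21,"claw":0.4},{"x":0.5,"y":-1,"z":0.32,"rz":-0.24,"claw":0.4}]'
python3 -m pendant '[{"x":0.06,"y":-0.12,"rz":-0.03,"claw":0.4},{"x":0.12,"y":-0.24,"rz":-0.06,"claw":0.4},{"x":0.18,"y":-0.37,"rz":-0.09,"claw":0.4},{"x":0.24,"y":-0.5,"rz":-0.12,"claw":0.4},{"x":0.3,"y":-0.62,"rz":-0.15,"claw":0.4},{"x":0.36,"y":-0.75,"rz":-0.18,"claw":0.4},{"x":0.43,"y":-0.87,"rz":-0.21,"claw":0.4},{"x":0.48,"y":-1,"rz":-0.232,"claw":0.4}]'
python3 - <<'E'
from h import *
s=sense();print(s['time_s'],s['tcp_pos'],s['joints'],np.round(s['ee_rot'],3).tolist(),s['wrist_force'])
p=capture("wrist");cv2.imwrite('pics/w1.png',p['color'][:,:,::-1]);print(p['mtx'][0],np.round(p['world_to_cam'],3).tolist())
np.savez('w1.npz',**p)
E
```

```text
1.1 [0.17197521 0.60087749 0.22256109] [ 8.88427854e+01  2.20422323e+01  4.54711979e-01  9.86978689e-04
 -6.84101799e+01 -1.48153735e+01] [[0.961, -0.275, 0.0], [-0.275, -0.961, 0.0], [0.0, -0.0, -1.0]] [-0.12348828  0.35003428 -0.87477398]
[360.0099641    0.         321.58327765] [[-0.276, -0.961, -0.001, 0.625], [0.92, -0.264, -0.29, 0.036], [0.278, -0.081, 0.957, -0.39], [0.0, 0.0, 0.0, 1.0]]$[0]: bad value
$[0]: bad value
```

View pics/w1.png

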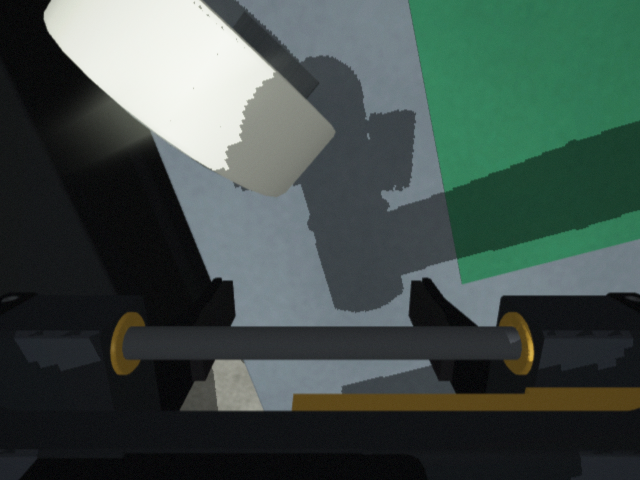

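The arm hasn't moved: the view shows only the bench at the start pose, because the call was refused. The rows probably need every key.

```bash
python3 -m pendant '[{"x":0.06,"y":-0.12,"z":0.04,"rx":0,"ry":0,"rz":-0.03,"claw":0.4},{"x":0.12,"y":-0.24,"z":0.08,"rx":0,"ry":0,"rz":-0.06,"claw":0.4},{"x":0.18,"y":-0.37,"z":0.12,"rx":0,"ry":0,"rz":-0.09,"claw":0.4},{"x":0.24,"y":-0.5,"z":0.16,"rx":0,"ry":0,"rz":-0.12,"claw":0.4},{"x":0.3,"y":-0.62,"z":0.2,"rx":0,"ry":0,"rz":-0.15,"claw":0.4},{"x":0.36,"y":-0.75,"z":0.24,"rx":0,"ry":0,"rz":-0.18,"claw":0.4},{"x":0.43,"y":-0.87,"z":0.28,"rx":0,"ry":0,"rz":-0.21,"claw":0.4},{"x":0.5,"y":-1,"z":0.32,"rx":0,"ry":0,"rz":-0.24,"claw":0.4}]' && python3 -m pendant '[{"x":0.06,"y":-0.12,"z":0,"rx":0,"ry":0,"rz":-0.03,"claw":0.4},{"x":0.12,"y":-0.24,"z":0,"rx":0,"ry":0,"rz":-0.06,"claw":0.4},{"x":0.18,"y":-0.37,"z":0,"rx":0,"ry":0,"rz":-0.09,"claw":0.4},{"x":0.24,"y":-0.5,"z":0,"rx":0,"ry":0,"rz":-0.12,"claw":0.4},{"x":0.3,"y":-0.62,"z":0,"rx":0,"ry":0,"rz":-0.15,"claw":0.4},{"x":0.36,"y":-0.75,"z":0,"rx":0,"ry":0,"rz":-0.18,"claw":0.4},{"x":0.43,"y":-0.87,"z":0,"rx":0,"ry":0,"rz":-0.21,"claw":0.4},{"x":0.48,"y":-1,"z":0,"rx":0,"ry":0,"rz":-0.232,"claw":0.4}]'
python3 - <<'E'
from h import *
s=sense();print(s['time_s'],s['tcp_pos'],s['joints'],np.round(s['ee_rot'],3).tolist(),s['wrist_force'],s['gripper_width'])
E
```

```text
time_s: 2.15
tcp_pos: [0.2974, 0.3498, 0.3031]
ee_rot: [[0.51, -0.86, 0.0], [-0.86, -0.51, 0.001], [-0.0, -0.0, -1.0]]
wrist_force: [0.1, 0.8, 0.3]
gripper_width: 0.405
gripper_force: 0.0
time_s: 3.15
tcp_pos: [0.4175, 0.0998, 0.3028]
ee_rot: [[-0.192, -0.981, 0.001], [-0.981, 0.192, 0.0], [-0.0, -0.0, -1.0]]
wrist_force: [-0.1, 0.3, 0.7]
gripper_width: 0.4
gripper_force: 0.0
3.15 [0.41745222 0.09983162 0.30275164] [ 3.53087797e+01 -7.40598843e-01 -1.67380548e+01  2.46219826e-03
 -7.39657463e+01 -4.63798524e+01] [[-0.192, -0.981, 0.001], [-0.981, 0.192, 0.0], [-0.0, -0.0, -1.0]] [-0.1168226   0.27360835  0.66780463] 0.40045754610758266
```

```bash
python3 - <<'E'
from h import *
p=capture("wrist");cv2.imwrite('pics/w2.png',p['color'][:,:,::-1]);np.savez('w2.npz',**p)
psi=np.radians(-11);H=np.array([.593,-.002,.084]);ex=np.array([np.cos(psi),np.sin(psi),0]);ey=np.array([-ex[1],ex[0],0])
P=lambda x,y,z:H+x*ex+y*ey+np.array([0,0,z])
for n,q in (("handle ends",[P(-.136,.058,.052),P(-.136,-.058,.052)]),("lid front corners",[P(-.16,.159,.01),P(-.16,-.159,.01)]),("sill",[P(-.19,.156,-.058),P(-.19,-.156,-.058)]),("rear",[P(0,.159,.01),P(0,-.159,.01)])):
    print(n,np.round(proj(p,q)).tolist())
E
```

```text
handle ends [[262.0, 210.0], [255.0, 74.0]]
lid front corners [[294.0, 290.0], [285.0, -46.0]]
sill [[321.0, 265.0], [320.0, -12.0]]
rear [[152.0, 290.0], [100.0, -45.0]]
```

View pics/w2.png

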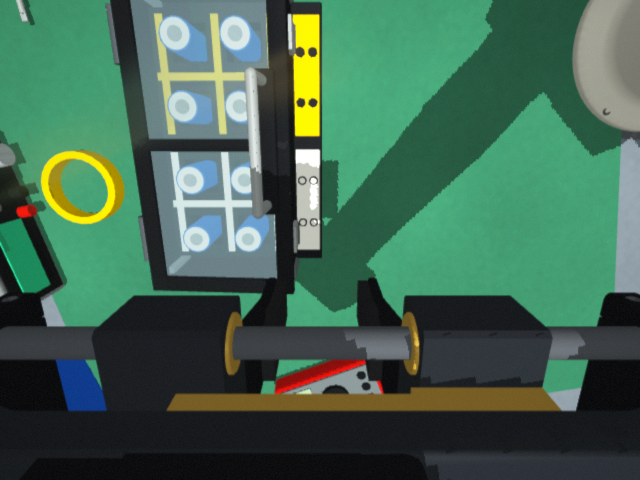

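The wrist view shows the handle bar from (263,212) to (251,72), the lid front corner at (293,291), and the cell tops through the window, e.g. yellow side (179,34), (237,34), (185,106), (240,106). My estimate is within a few millimetres, so I'll do one fit.

```bash
python3 - <<'E'
from h import *
from scipy.optimize import least_squares
p=dict(np.load('w2.npz'))
cells=[(x,y) for y in (-.103,-.037,.037,.103) for x in (-.049,-.107)]
uvc=np.array([(179,34),(237,34),(185,106),(240,106),(190,179),(244,179),(197,238),(250,238)],float)
def model(v,T):
    x,y,psi,th=v;ex=np.array([np.cos(psi),np.sin(psi),0]);ey=np.array([-ex[1],ex[0],0]);H=np.array([x,y,.084])
    f=lambda a,b,c:H+a*ex+b*ey+np.array([0,0,c])
    l=lambda a,b,c:f(a*np.cos(th)+c*np.sin(th),b,-a*np.sin(th)+c*np.cos(th))
    return np.array([f(a,b,-.005) for a,b in cells]),np.array([l(-.136,.058,.052),l(-.136,-.058,.052),l(-.16,.159,.005)]),f
uvl=np.array([(262,212),(251,72),(293,291)],float)
def res(v):
    c,l,_=model(v,0);return np.r_[(proj(p,c)-uvc).ravel(),(proj(p,l)-uvl).ravel()]
r=least_squares(res,[.593,-.002,np.radians(-11),.03],loss='soft_l1',f_scale=2)
print(r.x,np.degrees(r.x[2]));print(np.round(res(r.x).reshape(-1,2),1).tolist())
c,l,_=model(r.x,0);print('cells',np.round(c[:4],4).tolist(),'handle',l[:2].mean(0))
E
```

```text
[ 0.58957421 -0.0015549  -0.19757553  0.06496427] -11.320243922667895
[[-3.1, -2.2], [-0.3, -2.0], [-1.6, -0.5], [1.0, -0.3], [1.0, 0.3], [1.3, 0.5], [-0.0, 0.5], [-1.2, 0.6], [-2.2, 0.4], [2.2, 1.3], [2.1, 1.3]]
cells [[0.5213, -0.0929, 0.079], [0.4644, -0.0815, 0.079], [0.5343, -0.0282, 0.079], [0.4774, -0.0168, 0.079]] handle [0.45981143 0.02442195 0.14471924]
```

```bash
python3 -m pendant '[{"x":0.085,"y":-0.15,"z":0,"rx":0,"ry":0,"rz":0,"claw":0.5},{"x":0.17,"y":-0.302,"z":-0.1,"rx":0,"ry":0,"rz":0,"claw":0.5},{"x":0.17,"y":-0.302,"z":-0.28,"rx":0,"ry":0,"rz":0,"claw":0.5},{"x":0.17,"y":-0.302,"z":-0.45,"rx":0,"ry":0,"rz":0,"claw":0.5},{"x":0.17,"y":-0.302,"z":-0.6,"rx":0,"ry":0,"rz":0,"claw":0.5},{"x":0.17,"y":-0.302,"z":-0.7,"rx":0,"ry":0,"rz":0,"claw":0.5},{"x":0.17,"y":-0.302,"z":-0.7,"rx":0,"ry":0,"rz":0,"claw":0.3},{"x":0.17,"y":-0.302,"z":-0.7,"rx":0,"ry":0,"rz":0,"claw":0}]'
python3 -m pendant '[{"x":0,"y":0,"z":0,"rx":0,"ry":0,"rz":0,"claw":0},{"x":0,"y":0,"z":0,"rx":0,"ry":0,"rz":0,"claw":0},{"x":0,"y":0,"z":0.01,"rx":0,"ry":0,"rz":0,"claw":0},{"x":0,"y":0,"z":0.02,"rx":0,"ry":0,"rz":0,"claw":0},{"x":0,"y":0,"z":0.03,"rx":0,"ry":0,"rz":0,"claw":0},{"x":0,"y":0,"z":0.04,"rx":0,"ry":0,"rz":0,"claw":0},{"x":0,"y":0,"z":0.04,"rx":0,"ry":0,"rz":0,"claw":0},{"x":0,"y":0,"z":0.04,"rx":0,"ry":0,"rz":0,"claw":0}]'
```

```text
time_s: 4.2
tcp_pos: [0.4604, 0.0257, 0.1287]
ee_rot: [[-0.189, -0.982, 0.002], [-0.982, 0.189, 0.0], [-0.001, -0.002, -1.0]]
wrist_force: [-0.3, -0.1, -0.1]
gripper_width: 0.351
gripper_force: 0.0
time_s: 5.2
tcp_pos: [0.467, 0.0247, 0.1383]
ee_rot: [[-0.188, -0.982, 0.016], [-0.982, 0.188, -0.0], [-0.003, -0.015, -1.0]]
wrist_force: [23.2, -14.8, -18.9]
gripper_width: 0.101
gripper_force: 30.0
```

```bash
python3 -m pendant '[{"x":0.028,"y":0,"z":0,"rx":0,"ry":0,"rz":0,"claw":0},{"x":0.05,"y":-0.004,"z":0.037,"rx":0,"ry":0,"rz":0,"claw":0},{"x":0.073,"y":-0.009,"z":0.07,"rx":0,"ry":0,"rz":0,"claw":0},{"x":0.098,"y":-0.014,"z":0.102,"rx":0,"ry":0,"rz":0,"claw":0},{"x":0.126,"y":-0.02,"z":0.132,"rx":0,"ry":0,"rz":0,"claw":0},{"x":0.162,"y":-0.027,"z":0.166,"rx":0,"ry":0,"rz":0,"claw":0},{"x":0.202,"y":-0.035,"z":0.197,"rx":0,"ry":0,"rz":0,"claw":0},{"x":0.202,"y":-0.035,"z":0.197,"rx":0,"ry":0,"rz":0,"claw":0}]'
```

```text
time_s: 6.2
tcp_pos: [0.5103, 0.0161, 0.1891]
ee_rot: [[-0.189, -0.982, -0.0], [-0.982, 0.189, -0.001], [0.001, -0.0, -1.0]]
wrist_force: [-5.2, -3.1, 2.6]
gripper_width: 0.108
gripper_force: 30.0
```

```bash
python3 -m pendant '[{"x":0.068,"y":-0.014,"z":0.042,"rx":0,"ry":0,"rz":0,"claw":0},{"x":0.142,"y":-0.028,"z":0.074,"rx":0,"ry":0,"rz":0,"claw":0},{"x":0.219,"y":-0.044,"z":0.094,"rx":0,"ry":0,"rz":0,"claw":0},{"x":0.298,"y":-0.06,"z":0.104,"rx":0,"ry":0,"rz":0,"claw":0},{"x":0.377,"y":-0.075,"z":0.103,"rx":0,"ry":0,"rz":0,"claw":0},{"x":0.456,"y":-0.091,"z":0.09,"rx":0,"ry":0,"rz":0,"claw":0},{"x":0.523,"y":-0.104,"z":0.07,"rx":0,"ry":0,"rz":0,"claw":0},{"x":0.567,"y":-0.113,"z":0.05,"rx":0,"ry":0,"rz":0,"claw":0}]'
```

```text
time_s: 7.2
tcp_pos: [0.6544, -0.0122, 0.2018]
ee_rot: [[-0.189, -0.982, 0.006], [-0.982, 0.189, -0.001], [-0.0, -0.006, -1.0]]
wrist_force: [-2.9, -2.8, 3.8]
gripper_width: 0.101
gripper_force: 30.0
```

```bash
python3 -m pendant '[{"x":0,"y":0,"z":0,"rx":0,"ry":0,"rz":0,"claw":0.33},{"x":0,"y":0,"z":0,"rx":0,"ry":0,"rz":0,"claw":0.33},{"x":0,"y":0,"z":0.15,"rx":0,"ry":0,"rz":0,"claw":0.33},{"x":0,"y":0,"z":0.35,"rx":0,"ry":0,"rz":0,"claw":0.33},{"x":0,"y":0,"z":0.45,"rx":0,"ry":0,"rz":-0.05,"claw":0.33},{"x":-0.2,"y":-0.06,"z":0.45,"rx":0,"ry":0,"rz":-0.1,"claw":0.33},{"x":-0.4,"y":-0.11,"z":0.45,"rx":0,"ry":0,"rz":-0.15,"claw":0.5},{"x":-0.6,"y":-0.17,"z":0.45,"rx":0,"ry":0,"rz":-0.2,"claw":0.5}]'
python3 -m pendant '[{"x":0,"y":0,"z":0,"rx":0,"ry":0,"rz":-0.05,"claw":0.5},{"x":0,"y":0,"z":-0.1,"rx":0,"ry":0,"rz":-0.1,"claw":0.5},{"x":0,"y":0,"z":-0.2,"rx":0,"ry":0,"rz":-0.15,"claw":0.5},{"x":0,"y":0,"z":-0.3,"rx":0,"ry":0,"rz":-0.2,"claw":0.5},{"x":0,"y":0,"z":-0.35,"rx":0,"ry":0,"rz":-0.25,"claw":0.5},{"x":0,"y":0,"z":-0.35,"rx":0,"ry":0,"rz":-0.3,"claw":0.5},{"x":0,"y":0,"z":-0.35,"rx":0,"ry":0,"rz":-0.3,"claw":0.5},{"x":0,"y":0,"z":-0.35,"rx":0,"ry":0,"rz":-0.3,"claw":0.5}]'
python3 - <<'E'
from h import *
s=sense();print(s['joints'])
p=capture("wrist");cv2.imwrite('pics/w3.png',p['color'][:,:,::-1]);np.savez('w3.npz',**p)
print(np.round(proj(p,[[.5213,-.0929,.079],[.4644,-.0815,.079],[.5343,-.0282,.079],[.4774,-.0168,.079]])).tolist())
for l in ("live_pocket1","tray_live"):print(l,[(d['centre'],d['conf']) for d in search_frame(p,l)])
E
```

```text
time_s: 8.2
tcp_pos: [0.5004, -0.054, 0.3119]
ee_rot: [[-0.733, -0.68, 0.002], [-0.68, 0.733, 0.001], [-0.002, -0.001, -1.0]]
wrist_force: [-0.5, 0.1, 0.9]
gripper_width: 0.458
gripper_force: 0.0
time_s: 9.2
tcp_pos: [0.5019, -0.0539, 0.2246]
ee_rot: [[-0.982, 0.187, 0.001], [0.187, 0.982, 0.0], [-0.001, 0.001, -1.0]]
wrist_force: [-0.0, -0.3, -0.1]
gripper_width: 0.5
gripper_force: 0.0
[ 1.23240183e+01  1.01642071e+01 -1.59280217e+01 -7.48360297e-03
 -6.38352395e+01 -1.13106234e+02]
[[283.0, 252.0], [282.0, 188.0], [356.0, 253.0], [359.0, 189.0]]
live_pocket1 [([320.1, 179.0], 0.81)]
tray_live [([320.7, 179.1], 0.92), ([81.7, 224.9], 0.66)]
```

View pics/w3.png

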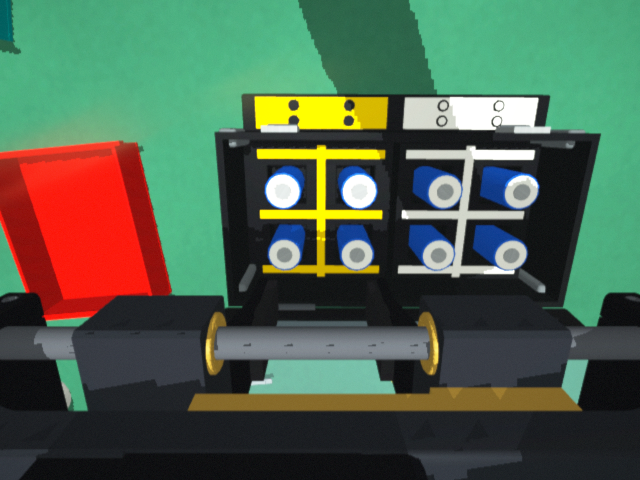

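The lid is open. The yellow-side cell tops are at (284,190), (359,189), (286,255) and (356,256), and the red tray is at the left.

```bash
python3 - <<'E'
from h import *
from scipy.optimize import least_squares
p=dict(np.load('w3.npz'))
uv=np.array([(286,255),(284,190),(356,256),(359,189),(438,255),(445,192),(511,254),(521,190)],float)
W=np.array([at(p,u,.079) for u in uv]);print(np.round(W[:,:2],4).tolist())
c=np.array([(x,y) for y in (-.103,-.037,.037,.103) for x in (-.049,-.107)])
R=lambda a:np.array([[np.cos(a),-np.sin(a)],[np.sin(a),np.cos(a)]])
r=least_squares(lambda v:(c@R(v[2]).T+v[:2]-W[:,:2]).ravel(),[.59,0,-.19]);print(r.x,np.degrees(r.x[2]),np.round(r.fun*1e3,1))
print(np.round((c@R(r.x[2]).T+r.x[:2])[:4],4).tolist())
E
```

```text
[[0.5242, -0.0909], [0.4662, -0.0798], [0.5372, -0.0288], [0.4775, -0.0165], [0.5503, 0.0443], [0.494, 0.0558], [0.5618, 0.1094], [0.5046, 0.1201]]
[ 5.91061575e-01 -5.23034505e-04 -1.89745925e-01] -10.87164068657861 [-0.7 -1.5  0.4 -1.7 -1.2  1.2  1.5 -0.2 -0.3  0.7 -1.   0.2  0.6  0.4
  0.8  0.7]
[[0.5235, -0.0924], [0.4666, -0.0815], [0.536, -0.0276], [0.479, -0.0167]]
```

```bash
cat > weigh.py <<'E'
from h import *
F=[];M=[]
for i in range(12):
    capture("top");s=sense();F.append(s['wrist_force']);M.append(s['effort'])
F=np.array(F);print(s['time_s'],'F',F.mean(0).round(2),'sd',F.std(0).round(2),'tcp',np.round(s['tcp_pos'],4),'w',round(s['gripper_width'],3),'eff',np.mean(M,0).round(2))
E
python3 weigh.py
python3 -m pendant '[{"x":0.044,"y":-0.075,"z":-0.1,"rx":0,"ry":0,"rz":0,"claw":0.55},{"x":0.088,"y":-0.15,"z":-0.25,"rx":0,"ry":0,"rz":0,"claw":0.55},{"x":0.088,"y":-0.15,"z":-0.4,"rx":0,"ry":0,"rz":0,"claw":0.55},{"x":0.088,"y":-0.15,"z":-0.55,"rx":0,"ry":0,"rz":0,"claw":0.55},{"x":0.088,"y":-0.15,"z":-0.7,"rx":0,"ry":0,"rz":0,"claw":0.55},{"x":0.088,"y":-0.15,"z":-0.7,"rx":0,"ry":0,"rz":0,"claw":0.55},{"x":0.088,"y":-0.15,"z":-0.7,"rx":0,"ry":0,"rz":0,"claw":0.3},{"x":0.088,"y":-0.15,"z":-0.7,"rx":0,"ry":0,"rz":0,"claw":0.25}]'
python3 -m pendant '[{"x":0,"y":0,"z":0,"rx":0,"ry":0,"rz":0,"claw":0.2},{"x":0,"y":0,"z":0,"rx":0,"ry":0,"rz":0,"claw":0.2},{"x":0,"y":0,"z":0,"rx":0,"ry":0,"rz":0,"claw":0.2},{"x":0,"y":0,"z":0.02,"rx":0,"ry":0,"rz":0,"claw":0.2},{"x":0,"y":0,"z":0.05,"rx":0,"ry":0,"rz":0,"claw":0.2},{"x":0,"y":0,"z":0.07,"rx":0,"ry":0,"rz":0,"claw":0.2},{"x":0,"y":0,"z":0.07,"rx":0,"ry":0,"rz":0,"claw":0.2},{"x":0,"y":0,"z":0.07,"rx":0,"ry":0,"rz":0,"claw":0.2}]'
python3 weigh.py
```

```text
9.95 F [ 0.11 -0.    0.  ] sd [0.62 0.54 0.57] tcp [ 0.5017 -0.0541  0.2243] w 0.5 eff [ 1.000e-02 -2.760e+01  1.802e+01  4.010e+00 -8.000e-02  0.000e+00]
time_s: 10.95
tcp_pos: [0.5251, -0.0915, 0.0511]
ee_rot: [[-0.982, 0.189, 0.004], [0.189, 0.982, 0.0], [-0.004, 0.001, -1.0]]
wrist_force: [1.3, -0.2, 0.8]
gripper_width: 0.403
gripper_force: 0.0
time_s: 11.95
tcp_pos: [0.5235, -0.0916, 0.0666]
ee_rot: [[-0.982, 0.19, -0.0], [0.19, 0.982, 0.0], [0.0, -0.0, -1.0]]
wrist_force: [-0.8, -0.0, 0.4]
gripper_width: 0.357
gripper_force: 29.8
12.55 F [ 0.12 -0.22 -0.55] sd [0.52 0.46 0.64] tcp [ 0.5237 -0.0916  0.0668] w 0.362 eff [ -0.   -34.9   13.82   3.1   -0.09  -0.  ]
```

```bash
python3 -m pendant '[{"x":0,"y":0,"z":0.1,"rx":0,"ry":0,"rz":0,"claw":0.2},{"x":0,"y":0,"z":0.2,"rx":0,"ry":0,"rz":0,"claw":0.2},{"x":0,"y":0,"z":0.3,"rx":0,"ry":0,"rz":0,"claw":0.2},{"x":0,"y":0,"z":0.35,"rx":0,"ry":0,"rz":0,"claw":0.2},{"x":0,"y":0,"z":0.35,"rx":0,"ry":0,"rz":0,"claw":0.2},{"x":0,"y":0,"z":0.35,"rx":0,"ry":0,"rz":0,"claw":0.2},{"x":0,"y":0,"z":0.35,"rx":0,"ry":0,"rz":0,"claw":0.2},{"x":0,"y":0,"z":0.35,"rx":0,"ry":0,"rz":0,"claw":0.2}]'
python3 weigh.py;python3 weigh.py
```

```text
time_s: 13.55
tcp_pos: [0.5234, -0.0917, 0.1536]
ee_rot: [[-0.982, 0.19, -0.001], [0.19, 0.982, -0.0], [0.001, -0.0, -1.0]]
wrist_force: [0.5, 0.3, -1.6]
gripper_width: 0.362
gripper_force: 29.8
14.15 F [-0.33 -0.04 -0.44] sd [0.32 0.56 0.56] tcp [ 0.5237 -0.0916  0.1543] w 0.363 eff [ -0.   -32.07  16.6    3.73  -0.09   0.  ]
14.75 F [-0.09  0.07 -0.25] sd [0.47 0.54 0.54] tcp [ 0.5237 -0.0916  0.1543] w 0.36 eff [  0.   -32.11  16.61   3.73  -0.09   0.  ]
```

All readings (−0.55, −0.44, −0.25 N against a zero baseline of 0.00) fit 0.45 N and are far from 1.4 N, so the far −y cell is the dummy. I'll carry it to the red tray.

```bash
python3 -m pendant '[{"x":-0.03,"y":-0.14,"z":0.02,"rx":0,"ry":0,"rz":0,"claw":0.2},{"x":-0.06,"y":-0.28,"z":0.04,"rx":0,"ry":0,"rz":0,"claw":0.2},{"x":-0.09,"y":-0.42,"z":0.04,"rx":0,"ry":0,"rz":0,"claw":0.2},{"x":-0.12,"y":-0.56,"z":0.04,"rx":0,"ry":0,"rz":0,"claw":0.2},{"x":-0.15,"y":-0.7,"z":0.04,"rx":0,"ry":0,"rz":0,"claw":0.2},{"x":-0.18,"y":-0.84,"z":0,"rx":0,"ry":0,"rz":0,"claw":0.2},{"x":-0.18,"y":-0.84,"z":-0.1,"rx":0,"ry":0,"rz":0,"claw":0.2},{"x":-0.18,"y":-0.84,"z":-0.2,"rx":0,"ry":0,"rz":0,"claw":0.2}]'
python3 -m pendant '[{"x":0,"y":0,"z":-0.08,"rx":0,"ry":0,"rz":0,"claw":0.2},{"x":0,"y":0,"z":-0.16,"rx":0,"ry":0,"rz":0,"claw":0.2},{"x":0,"y":0,"z":-0.2,"rx":0,"ry":0,"rz":0,"claw":0.2},{"x":0,"y":0,"z":-0.22,"rx":0,"ry":0,"rz":0,"claw":0.2},{"x":0,"y":0,"z":-0.228,"rx":0,"ry":0,"rz":0,"claw":0.2},{"x":0,"y":0,"z":-0.228,"rx":0,"ry":0,"rz":0,"claw":0.2},{"x":0,"y":0,"z":-0.228,"rx":0,"ry":0,"rz":0,"claw":0.4},{"x":0,"y":0,"z":-0.228,"rx":0,"ry":0,"rz":0,"claw":0.6}]'
```

```text
time_s: 15.75
tcp_pos: [0.4786, -0.3023, 0.1037]
ee_rot: [[-0.982, 0.191, 0.001], [0.191, 0.982, -0.0], [-0.001, -0.0, -1.0]]
wrist_force: [-0.2, 0.4, -0.7]
gripper_width: 0.361
gripper_force: 29.8
time_s: 16.75
tcp_pos: [0.479, -0.3018, 0.0478]
ee_rot: [[-0.982, 0.19, 0.001], [0.19, 0.982, -0.0], [-0.001, -0.0, -1.0]]
wrist_force: [-0.1, 0.2, 0.3]
gripper_width: 0.446
gripper_force: 0.0
```

```bash
python3 -m pendant '[{"x":0,"y":0,"z":0,"rx":0,"ry":0,"rz":0,"claw":0.6},{"x":0,"y":0,"z":0.15,"rx":0,"ry":0,"rz":0,"claw":0.6},{"x":0,"y":0,"z":0.38,"rx":0,"ry":0,"rz":0,"claw":0.6},{"x":0,"y":0,"z":0.6,"rx":0,"ry":0,"rz":0.05,"claw":0.6},{"x":0,"y":0,"z":0.82,"rx":0,"ry":0,"rz":0.1,"claw":0.6},{"x":0,"y":0.1,"z":1,"rx":0,"ry":0,"rz":0.15,"claw":0.5},{"x":0.1,"y":0.25,"z":1,"rx":0,"ry":0,"rz":0.2,"claw":0.4},{"x":0.2,"y":0.4,"z":1,"rx":0,"ry":0,"rz":0.25,"claw":0.33}]'
python3 weigh.py
python3 - <<'E'
from h import *
p=capture("top");cv2.imwrite('pics/c2.png',cv2.resize(p['color'][120:300,230:500],None,fx=2.9,fy=2.9,interpolation=cv2.INTER_CUBIC)[:,:,::-1])
E
```

```text
time_s: 17.75
tcp_pos: [0.5291, -0.2007, 0.2985]
ee_rot: [[-0.826, -0.564, 0.002], [-0.564, 0.826, 0.0], [-0.002, -0.001, -1.0]]
wrist_force: [1.4, -0.6, 0.5]
gripper_width: 0.381
gripper_force: 0.0
18.35 F [-0.12 -0.01  0.11] sd [0.71 0.63 0.4 ] tcp [ 0.5284 -0.2022  0.2973] w 0.328 eff [ 3.300e-01 -3.261e+01  1.956e+01  4.410e+00 -5.000e-02  3.000e-02]
```

View pics/c2.png

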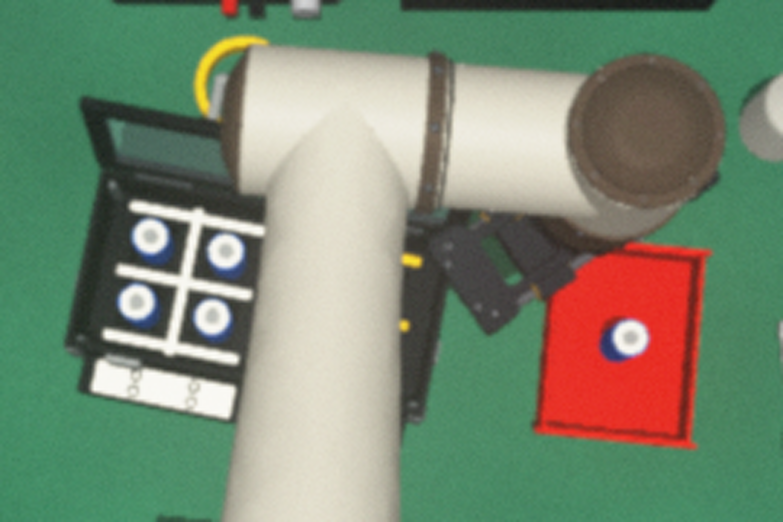

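The dummy stands in the red tray (crop 628,340), and the unloaded reading is back at about 0.1 N. Next I'll go back to the handle.

```bash
python3 -m pendant '[{"x":0.08,"y":0.12,"z":0.05,"rx":0,"ry":0,"rz":0.05,"claw":0.33},{"x":0.16,"y":0.24,"z":0.1,"rx":0,"ry":0,"rz":0.1,"claw":0.33},{"x":0.25,"y":0.37,"z":0.1,"rx":0,"ry":0,"rz":0.15,"claw":0.33},{"x":0.33,"y":0.5,"z":0.1,"rx":0,"ry":0,"rz":0.2,"claw":0.33},{"x":0.42,"y":0.63,"z":0.1,"rx":0,"ry":0,"rz":0.25,"claw":0.33},{"x":0.503,"y":0.76,"z":0.1,"rx":0,"ry":0,"rz":0.25,"claw":0.33},{"x":0.503,"y":0.76,"z":0.1,"rx":0,"ry":0,"rz":0.25,"claw":0.33},{"x":0.503,"y":0.76,"z":0.1,"rx":0,"ry":0,"rz":0.25,"claw":0.33}]'
python3 - <<'E'
from h import *
p=capture("wrist");cv2.imwrite('pics/w4.png',p['color'][:,:,::-1])
q=capture("scene");cv2.imwrite('pics/s4.png',q['color'][:,:,::-1])
psi=-.19;H=np.array([.592,-.0015,.084]);ex=np.array([np.cos(psi),np.sin(psi),0]);ey=np.array([-ex[1],ex[0],0])
for b in(.058,-.058):
  X=H+.062*ex+b*ey+[0,0,.132];print(proj(p,X).round(),proj(q,X).round())
E
```

```text
time_s: 19.4
tcp_pos: [0.6543, -0.012, 0.3221]
ee_rot: [[-0.19, -0.982, -0.001], [-0.982, 0.19, -0.0], [0.0, 0.001, -1.0]]
wrist_force: [0.7, 1.3, -0.3]
gripper_width: 0.33
gripper_force: 0.0
[[323. 303.]] [[329. 294.]]
[[323. 159.]] [[280. 276.]]
```

View pics/w4.png

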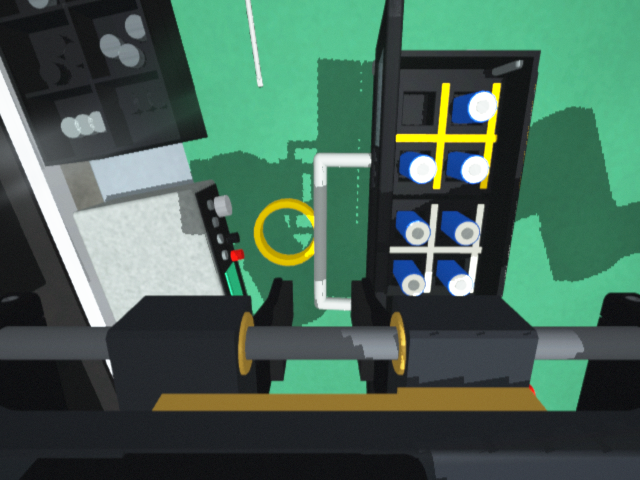

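The bar is at column ~321, rows 158–305, as predicted, and the other three yellow-side cells stand in place. Descending to grip.

```bash
python3 -m pendant '[{"x":0,"y":0,"z":-0.12,"rx":0,"ry":0,"rz":0,"claw":0.33},{"x":0,"y":0,"z":-0.25,"rx":0,"ry":0,"rz":0,"claw":0.33},{"x":0,"y":0,"z":-0.37,"rx":0,"ry":0,"rz":0,"claw":0.33},{"x":0,"y":0,"z":-0.48,"rx":0,"ry":0,"rz":0,"claw":0.33},{"x":0,"y":0,"z":-0.48,"rx":0,"ry":0,"rz":0,"claw":0.33},{"x":0,"y":0,"z":-0.48,"rx":0,"ry":0,"rz":0,"claw":0},{"x":0,"y":0,"z":-0.48,"rx":0,"ry":0,"rz":0,"claw":0},{"x":0,"y":0,"z":-0.48,"rx":0,"ry":0,"rz":0,"claw":0}]'
```

```text
time_s: 20.5
tcp_pos: [0.6555, -0.0118, 0.204]
ee_rot: [[-0.19, -0.982, 0.004], [-0.982, 0.19, 0.0], [-0.001, -0.004, -1.0]]
wrist_force: [1.2, -0.2, 2.1]
gripper_width: 0.101
gripper_force: 30.0
```

```bash
python3 -m pendant '[{"x":-0.069,"y":0.013,"z":0.028,"rx":0,"ry":0,"rz":0,"claw":0},{"x":-0.142,"y":0.028,"z":0.046,"rx":0,"ry":0,"rz":0,"claw":0},{"x":-0.216,"y":0.042,"z":0.054,"rx":0,"ry":0,"rz":0,"claw":0},{"x":-0.291,"y":0.057,"z":0.052,"rx":0,"ry":0,"rz":0,"claw":0},{"x":-0.365,"y":0.071,"z":0.04,"rx":0,"ry":0,"rz":0,"claw":0},{"x":-0.437,"y":0.085,"z":0.019,"rx":0,"ry":0,"rz":0,"claw":0},{"x":-0.505,"y":0.099,"z":-0.012,"rx":0,"ry":0,"rz":0,"claw":0},{"x":-0.569,"y":0.111,"z":-0.051,"rx":0,"ry":0,"rz":0,"claw":0}]'
```

```text
time_s: 21.5
tcp_pos: [0.5132, 0.016, 0.1931]
ee_rot: [[-0.188, -0.982, 0.006], [-0.982, 0.188, -0.0], [-0.001, -0.006, -1.0]]
wrist_force: [-0.9, -1.3, 5.5]
gripper_width: 0.102
gripper_force: 30.0
```

```bash
python3 -m pendant '[{"x":-0.047,"y":0.009,"z":-0.038,"rx":0,"ry":0,"rz":0,"claw":0},{"x":-0.09,"y":0.018,"z":-0.08,"rx":0,"ry":0,"rz":0,"claw":0},{"x":-0.129,"y":0.025,"z":-0.127,"rx":0,"ry":0,"rz":0,"claw":0},{"x":-0.162,"y":0.032,"z":-0.177,"rx":0,"ry":0,"rz":0,"claw":0},{"x":-0.186,"y":0.036,"z":-0.222,"rx":0,"ry":0,"rz":0,"claw":0},{"x":-0.206,"y":0.04,"z":-0.268,"rx":0,"ry":0,"rz":0,"claw":0},{"x":-0.206,"y":0.04,"z":-0.268,"rx":0,"ry":0,"rz":0,"claw":0},{"x":-0.206,"y":0.04,"z":-0.268,"rx":0,"ry":0,"rz":0,"claw":0}]'
```

```text
time_s: 22.5
tcp_pos: [0.4589, 0.0264, 0.1221]
ee_rot: [[-0.19, -0.982, -0.004], [-0.982, 0.19, 0.001], [0.0, 0.004, -1.0]]
wrist_force: [-4.5, 4.5, -1.5]
gripper_width: 0.105
gripper_force: 30.0
```

```bash
python3 -m pendant '[{"x":0,"y":0,"z":-0.008,"rx":0,"ry":0,"rz":0,"claw":0},{"x":0,"y":0,"z":-0.016,"rx":0,"ry":0,"rz":0,"claw":0},{"x":0,"y":0,"z":-0.024,"rx":0,"ry":0,"rz":0,"claw":0},{"x":0,"y":0,"z":-0.024,"rx":0,"ry":0,"rz":0,"claw":0},{"x":0,"y":0,"z":-0.024,"rx":0,"ry":0,"rz":0,"claw":0},{"x":0,"y":0,"z":-0.024,"rx":0,"ry":0,"rz":0,"claw":0},{"x":0,"y":0,"z":-0.024,"rx":0,"ry":0,"rz":0,"claw":0},{"x":0,"y":0,"z":-0.024,"rx":0,"ry":0,"rz":0,"claw":0}]'
```

```text
time_s: 23.5
tcp_pos: [0.4585, 0.0265, 0.1201]
ee_rot: [[-0.189, -0.982, -0.004], [-0.982, 0.189, -0.0], [0.001, 0.004, -1.0]]
wrist_force: [-17.0, 9.0, 27.9]
gripper_width: 0.099
gripper_force: 30.0
```

The lid is on its stop with 28 N pushing back. Releasing, lifting and checking.

```bash
python3 -m pendant '[{"x":0,"y":0,"z":0.012,"rx":0,"ry":0,"rz":0,"claw":0.5},{"x":0,"y":0,"z":0.012,"rx":0,"ry":0,"rz":0,"claw":0.5},{"x":0,"y":0,"z":0.012,"rx":0,"ry":0,"rz":0,"claw":0.5},{"x":0,"y":0,"z":0.012,"rx":0,"ry":0,"rz":0,"claw":0.5},{"x":0,"y":0,"z":0.2,"rx":0,"ry":0,"rz":0,"claw":0.5},{"x":0,"y":0,"z":0.4,"rx":0,"ry":0,"rz":0,"claw":0.5},{"x":0,"y":0,"z":0.6,"rx":0,"ry":0,"rz":0,"claw":0.5},{"x":0,"y":0,"z":0.8,"rx":0,"ry":0,"rz":0,"claw":0.5}]'
python3 -m pendant '[{"x":-0.05,"y":0.15,"z":0,"rx":0,"ry":0,"rz":0,"claw":0.5},{"x":-0.1,"y":0.3,"z":0,"rx":0,"ry":0,"rz":0,"claw":0.5},{"x":-0.15,"y":0.45,"z":0,"rx":0,"ry":0,"rz":0,"claw":0.5},{"x":-0.2,"y":0.6,"z":0,"rx":0,"ry":0,"rz":0,"claw":0.5},{"x":-0.2,"y":0.75,"z":0,"rx":0,"ry":0,"rz":0,"claw":0.5},{"x":-0.2,"y":0.9,"z":0,"rx":0,"ry":0,"rz":0,"claw":0.5},{"x":-0.2,"y":1,"z":0,"rx":0,"ry":0,"rz":0,"claw":0.5},{"x":-0.2,"y":1,"z":0,"rx":0,"ry":0,"rz":0,"claw":0.5}]'
python3 - <<'E'
from h import *
p=capture("top");q=capture("scene")
im=np.hstack([cv2.resize(p['color'][140:300,230:490],(400,246)),cv2.resize(q['color'][180:340,150:410],(400,246))])
cv2.imwrite('pics/f.png',im[:,:,::-1])
E
```

```text
time_s: 24.5
tcp_pos: [0.4606, 0.0259, 0.318]
ee_rot: [[-0.19, -0.982, -0.0], [-0.982, 0.19, -0.0], [0.0, 0.0, -1.0]]
wrist_force: [1.3, 0.8, 0.2]
gripper_width: 0.501
gripper_force: 0.0
time_s: 25.5
tcp_pos: [0.4107, 0.2772, 0.3158]
ee_rot: [[-0.188, -0.982, -0.001], [-0.982, 0.188, -0.001], [0.002, 0.001, -1.0]]
wrist_force: [0.3, 0.5, -0.4]
gripper_width: 0.499
gripper_force: 0.0
```

View pics/f.png

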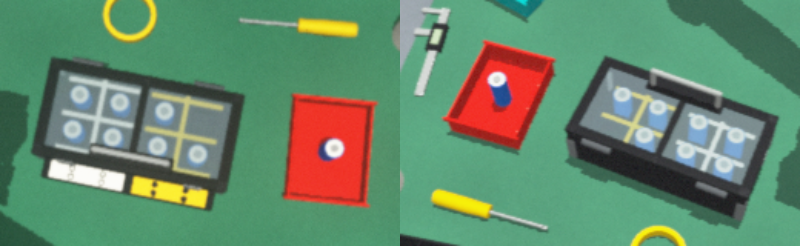

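The final view shows the lid closed flat on the case, three cells in the yellow side, four in the white, and the dummy standing in the red tray. The command stayed below the lid's stop during release, so it was never lifted.

```bash
python3 -c "
from station import *
print(finish_job())"
```

```text
the job is handed in; nothing more can be done
None
```

I put the dummy cell (far, −y pocket of the yellow tray) in the red reject tray, closed the lid fully, let go and handed the job in at about 26 s; I identified it by its own weight (about 0.4 N, against 1.4 N for a live cell) and did not weigh the other three.

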